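# Guard the drying heel, open the other bay

## Robot

A 6-joint arm with a two-finger parallel gripper is mounted at the origin on a cart in front of the work surface, level with it; the furniture and walls round the work are solid. World frame = base frame: x ahead of the robot, y to its left, z up, the work surface at z = 0. Lengths are in m, angles in rad, forces in N, time in s.
With the tool pointing down it reaches from about 0.35 to 0.95 m from the base axis. Payload 17.4 kg.
Tool frame: the origin (TCP) lies midway between the tips of the shut fingers; the grasp point (between the pads) lies 19 mm behind it; z points along the fingers, y is the line along which they close (so a half turn about z gives the same grasp; the last joint's range is limited). The gripper opens to 93 mm and grips with 3 to 60 N. Pads are 15 mm wide; open, the fingers measure 128 mm over their backs; the gripper's body (75 mm by 188 mm) begins 65 mm behind the grasp point.
Start: joints at [1.296, 0.116, 1.442, -0, 1.584, -0.038], TCP at [0.158, 0.656, 0.219] pointing down, gripper open.
Joint ranges: [-2.83, 2.83], [-0.83, 2.19], [0.07, 2.5], [-1.14, 4.28], [0.01, 3], [-2.97, 2.97]. Speed limits (rad/s): [1.89, 1.89, 2.22, 3.14, 3.14, 3.14].

## Interface

Orientations are given as [roll, pitch, yaw] about the fixed x, y, z axes, in that order (R = Rz(yaw) Ry(pitch) Rx(roll)).
In Python, from cell import robot, cams gives the robot as it stands. The module is installed in compiled form; this text tells all that it offers.
- The arm moves only by the shell command python3 -m creep 'ROWS'. ROWS is JSON, a list of rows, each a list of 7 numbers: the turn, a rotation vector about the tool's x, y, z in units of 8 degrees (1.0 is 8 degrees), then the shift along the tool's x, y, z in units of 25 mm (1.0 is 25 mm), then the opening in per cent of the stroke, from 0 (shut) to 100 (fully open). In form: [[wx, wy, wz, dx, dy, dz, grip], ...]. A call has 1 to 10 rows; each row is the pose to reach, as a shift and turn from the pose commanded when the call began, along the tool's axes at that moment; what a row does not reach only later rows make up. A row lasts 1/8 s, in which the tool goes at most 62.5 mm and 10.7 degrees, less where a joint would pass 70% of its speed; a pose out of reach is approached as far as the arm can. A call with a gripper value outside its range is refused whole. The fingers move at their own pace and stop on an object; the grip force is fixed at half the most. Time passes only in rows, so rows that repeat a pose let the fingers close. It gives the time, the measured TCP pose, the force, the opening and the grip force at its end, in the units of the state.
- robot.get_state(): the state, without advancing time (a new reading comes with each control period).
- cams.grab_frame(name): name is "scene" or "side" or "wrist"; returns (picture, depth): 420x560x3 uint8, red, green, blue; 420x560 float32, m along the optical axis (not along the pixel's ray), 0 where there is no reading.
- cams.camera_params(name): a dict with "camera_matrix" (3x3 intrinsics, pixels), "eye" and "orientation" of the camera in the world. Camera axes: x right, y up, looking along -z (the intrinsics and any distortion apply to the point x, -y, -z); pixel columns grow to the right and rows downward; lengths in m; the calibration is good to about 2 mm. The wrist camera is an equidistant fisheye: a pixel r from the principal point sees the ray r / f radians off the axis. A picture is of the moment at which its call begins: read the wrist's pose just before it. camera_params takes no time and is no camera call; for the wrist camera it gives the pose at the moment of the call.
- robot.hand_in(): hands the job in; it is judged then, once.
The state is a dict: "time_s": time; "joint_pos": joint angles; "joint_vel": joint speeds; "effort": joint torques, N m; "eef_pos": TCP position; "orientation": TCP orientation; "ft_force": force on the tool from outside, world axes, zero at the start; "ft_torque": the same for the moment, N m; "gripper_width": finger opening in m; "gripper_force": force on a finger pad.
Only numpy, scipy, OpenCV 4.12 (cv2) and the standard library are available. Lean on these libraries where they do the work, as an engineer would, in place of code of your own. Each camera call takes 0.05 s, during which the arm holds its last target. There are 200 camera calls.

## Task

The glue-drying box on the bench has two bays side by side, each with its own clear guard door that slides along the box's side. Slide the guard of the bay that holds the heel block fully shut so that it dries free of dust, and slide the guard of the other bay, with the round wax puck, fully open so that the wax can be taken out next. Leave the heel block lying in its bay.

Things in the scene. Friction and masses are not known exactly. Their poses are not given: they have to be found in the camera images.
- drying_box: Fixed box: two clear bays in front, grey vented blower housing behind, all 101 mm high, turned up to 0.2 rad. Origin on the bench under the middle of the bays; x from its front to its back, y to its left. Base x -65..157, y -118..118 mm. Divider at y = 0: left bay at y > 0, right at y < 0. One bay holds the heel block, the other a yellow wax puck 42 mm wide; this varies.
- left_knob (a point): Grip point of the left guard's knob: upright black cylinder 22 mm wide, 109 to 152 mm above the bench, on the top edge of a clear door 112 mm long; point on its axis at 131 mm. Slides along box x at box y = 107 mm: knob at x = -35 mm fully shut (front), +55 mm fully open (back, beside the housing). Hard end stops, about 2 N friction, stays where left; starts 30 to 60 mm from shut.
- right_knob (a point): Grip point of the right guard's knob: the same, but at box y = -107 mm on the right side of the box. Fully shut at box x = -35 mm, fully open at +55 mm.
- heel_centre (a point): Centre of the heel block lying flat in one of the two bays: a D-shaped shoe heel, tan leather on black rubber, 72 x 65 x 16 mm. It needs no handling. (Another like it lies outside the box and plays no part.)

How it is judged:
At the end, for the whole second after the job is handed in: The guard door of the bay that holds the heel block is within 14 mm of fully shut, the guard door of the other bay is within 14 mm of fully open, and the heel block lies within 15 mm of where it was (((y of heel_centre in the frame of drying_box above 0.01 m and x of left_knob in the frame of drying_box below -0.021 m and x of right_knob in the frame of drying_box above 0.041 m) or (y of heel_centre in the frame of drying_box below -0.01 m and x of right_knob in the frame of drying_box below -0.021 m and x of left_knob in the frame of drying_box above 0.041 m)) and distance of heel_centre from where it was at the start of the episode below 0.015 m); the robot touches nothing.
It also fails if it takes over 43 s, if anything falls off the work surface, if the arm or the gripper's body presses on something with over 40 N, if the wrist force passes 120 N, or if a joint passes its speed limit or range.

## Working session

There is one attempt and no reset: what is moved stays moved. The work goes in short steps, Python scripts to look and compute and a shell command to move; the robot and the scene stay as the last step left them, time stands still between calls to the robot, and variables do not carry over. Pictures are saved under pics/ and viewed, at most 10 in all, crops included, and the job is handed in when it is done.

```bash
mkdir -p pics
cat > h.py <<'E'
import numpy as np, cv2
from scipy.spatial.transform import Rotation as R
from cell import robot, cams
def pt(name,u,v,d=None,z=None):
    p=cams.camera_params(name);K=np.array(p["camera_matrix"]);o=np.array(p["orientation"])
    M=o if o.shape==(3,3) else (R.from_euler('xyz',o).as_matrix() if o.size==3 else R.from_quat(o).as_matrix())
    r=np.array([(u-K[0,2])/K[0,0],-(v-K[1,2])/K[1,1],-1.]);w=M@r;e=np.array(p["eye"])
    s=d if d is not None else (z-e[2])/w[2]
    return e+s*w
E
python3 - <<'E'
from h import *
for n in ("scene","side"):
    a,d=cams.grab_frame(n);cv2.imwrite(f"pics/{n}0.png",a[:,:,::-1]);np.save(f"{n}0.npy",d);print(n,cams.camera_params(n))
print(robot.get_state())
E
```

```text
scene {'camera_matrix': array([[471.76561564,   0.        , 279.10277731],
       [  0.        , 471.76561564, 206.26080396],
       [  0.        ,   0.        ,   1.        ]]), 'eye': array([ 0.02676528, -0.45819068,  0.55716976]), 'orientation': array([ 1.01141791, -0.00328464, -0.71146557])}
side {'camera_matrix': array([[546.18276967,   0.        , 274.1863072 ],
       [  0.        , 546.18276967, 210.77426714],
       [  0.        ,   0.        ,   1.        ]]), 'eye': array([0.67065326, 0.82301082, 0.51182783]), 'orientation': array([ 1.09261325, -0.02256034,  2.92629862])}
{'time_s': 0.1, 'joint_pos': array([ 1.29619925e+00,  1.16441286e-01,  1.44219571e+00, -1.22002614e-05,
        1.58399021e+00, -3.78178908e-02]), 'joint_vel': array([-2.67268935e-03,  8.39892584e-05, -1.93862375e-03, -1.55375035e-03,
        7.83390204e-04, -1.36487020e-03]), 'effort': array([ 3.15983780e-04, -7.22896957e+01, -6.23862147e+01,  7.79665145e-02,
        2.29916425e-02, -5.53812595e-05]), 'eef_pos': array([0.1583119 , 0.65598743, 0.21797851]), 'orientation': array([-3.14055839e+00, -2.69243851e-05,  2.90481330e+00]), 'ft_force': array([-0.35544552, -0.34509639,  1.19794257]), 'ft_torque': array([-0.04219463,  0.03715025, -0.0187525 ]), 'gripper_force': 0.0, 'gripper_width': 0.0934282980688979}
```

View pics/scene0.png

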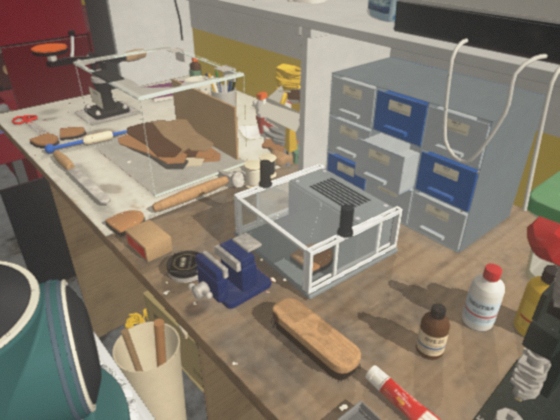

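View pics/side0.png

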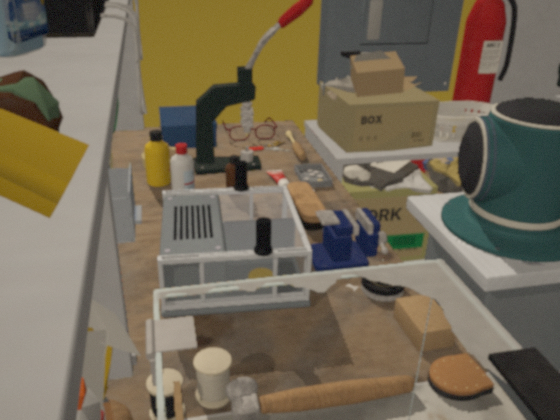

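The scene view shows the box with its right knob at about (346,220), its left knob at about (266,172), and a brown object in the near (right) bay at about (315,258). The side view shows yellow in the left bay at about (262,273). I'll enlarge both to confirm and measure.

Run:
```python
from h import *
a=cv2.imread("pics/scene0.png")[150:300,220:420];b=cv2.imread("pics/side0.png")[150:320,140:320]
cv2.imwrite("pics/c1.png",cv2.resize(a,(800,600),interpolation=cv2.INTER_CUBIC))
cv2.imwrite("pics/c2.png",cv2.resize(b,(635,600),interpolation=cv2.INTER_CUBIC))
```

```text
(no output)
```

View pics/c1.png

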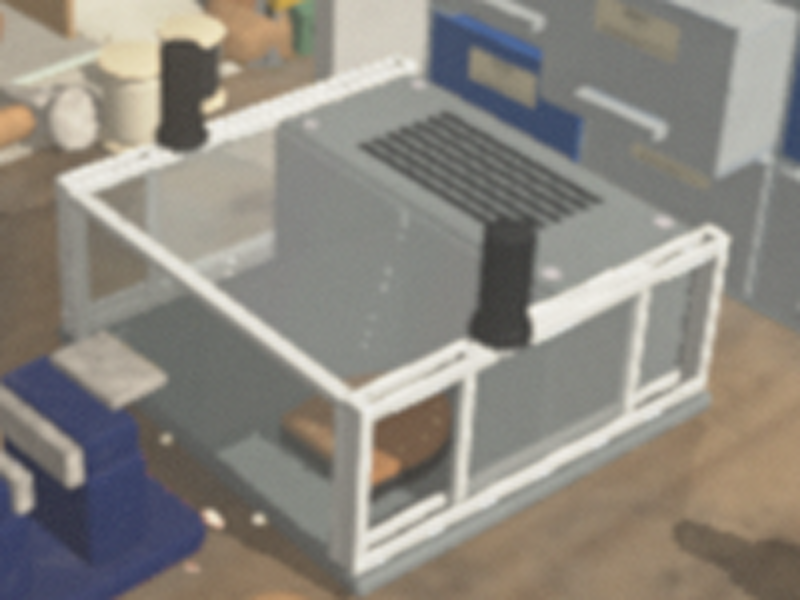

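View pics/c2.png

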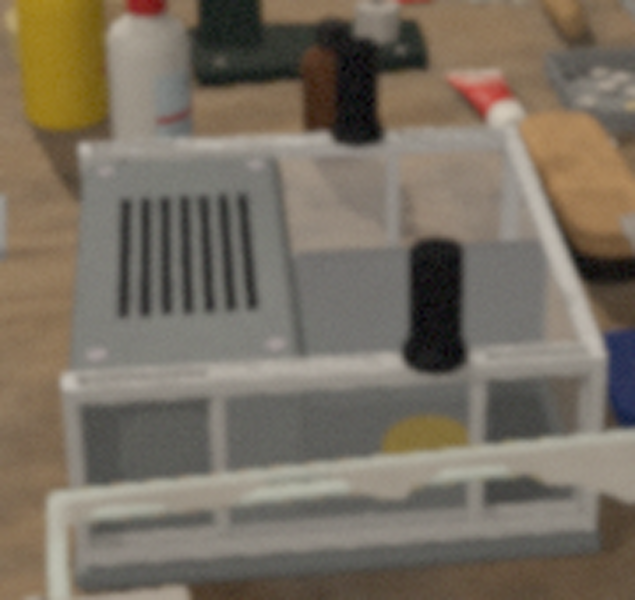

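The right bay holds the tan and black heel (crop 1, about (370,435)) and the left bay holds the yellow puck (crop 2, about (425,435)). So the right guard must be shut and the left one opened. Next I'll triangulate the knobs and get the box pose from its top corners.

Run:
```python
from h import *
ds=np.load("scene0.npy");dd=np.load("side0.npy")
def tri(a,b):
    A=[];B=[]
    for n,(u,v) in(("scene",a),("side",b)):
        e=pt(n,u,v,0.);w=pt(n,u,v,1.)-e;w/=np.linalg.norm(w);P=np.eye(3)-np.outer(w,w);A.append(P);B.append(P@e)
    return np.linalg.lstsq(np.vstack(A),np.hstack(B),rcond=None)[0]
S=lambda u,v:(u/4+220,v/4+150); T=lambda u,v:(u/3.528+140,v/3.529+150)
print("L",tri(S(183,95),T(435,305)),"R",tri(S(507,283),T(358,92)))
for n,(u,v),d in (("L",S(183,95),ds),("R",S(507,283),ds)):
    print(n,pt("scene",u,v,np.median(d[int(v)-3:int(v)+4,int(u)-1:int(u)+2])))
for n,(u,v) in (("FR",S(355,400)),("FL",S(68,182)),("BR",S(720,232)),("BL",S(408,64))): print(n,pt("scene",u,v,z=.103))
for n,(u,v) in (("FR",T(512,135)),("FL",T(603,355)),("BR",T(82,148)),("BL",T(65,378))): print("side",n,pt("side",u,v,z=.103))
# height map: obstacles near
import itertools
pts=[]
for n,d in(("scene",ds),("side",dd)):
    p=cams.camera_params(n);vv,uu=np.mgrid[0:420:2,0:560:2];z=d[::2,::2]
    K=p["camera_matrix"];M=R.from_euler('xyz',p["orientation"]).as_matrix()
    r=np.stack([(uu-K[0,2])/K[0,0],-(vv-K[1,2])/K[1,1],-np.ones(uu.shape)],-1)*z[...,None]
    w=(r@M.T+p["eye"])[z>0];pts.append(w)
w=np.vstack(pts)
xs=np.arange(.2,1.15,.05);ys=np.arange(.6,-.5,-.05)
print("      "," ".join(f"{x:4.2f}" for x in xs))
for y in ys:
    row=[]
    for x in xs:
        m=(abs(w[:,0]-x)<.025)&(abs(w[:,1]-y)<.025);row.append(f"{int(1000*w[m,2].max()):4d}" if m.sum()>2 else "   .")
    print(f"{y:5.2f} "," ".join(row))
```

```text
L [0.53515472 0.16980374 0.12541169] R [ 0.5317308  -0.04341062  0.12560346]
L [0.53006336 0.16264662 0.13040083]
R [ 0.52495097 -0.05003975  0.13267483]
FR [ 0.45213675 -0.03882398  0.103     ]
FL [0.4661904  0.17058552 0.103     ]
BR [ 0.66384474 -0.05594225  0.103     ]
BL [0.67427505 0.15253744 0.103     ]
side FR [ 0.45549317 -0.02707136  0.103     ]
side FL [0.46769883 0.18414255 0.103     ]
side BR [ 0.666751   -0.04749771  0.103     ]
side BL [0.68115124 0.16308345 0.103     ]
       0.20 0.25 0.30 0.35 0.40 0.45 0.50 0.55 0.60 0.65 0.70 0.75 0.80 0.85 0.90 0.95 1.00 1.05 1.10
 0.60     .    0   15   15  243  244   59   59   52  149  381  381   10    7    .    .  271    .    .
 0.55     .    0   16   14  243  243   59   60   48  150  381  431    6    .    .    .    .    .    .
 0.50     .    0   15   15  238  238   59   58   48  238  381  433  378    .    .    .    .    .    .
 0.45     .    1   15   11  237  238  238  238  238  238  381  432  379  225    .    .    .    .    .
 0.40     .    2   18   18   24   28   28   29   27    0  381  381  386  212    .    .    .    .    
[... 1035 characters left out ...]
  3    3   38   38    1    1    1    1    2  380  458  270  270  270  270  273    .    .
-0.20     .    1    3   37   37    2   68   60    1    2  391  460  169  169  167    0  134    .    .
-0.25     .    4   16   17   27    3   86   65  111  110  390  391  170  170    .    .    .    .    .
-0.30     .    2   18   17   19    3    2    2   81  121  380  384   60    .    .    .    .    .    .
-0.35     .    1  381  383  352  303  236  200  162  120  381  380    .    .    .    .    .    .    .
-0.40   128    1  380  383  348  297  237  199  163    .   26  161   29    .    .    .    .    .    .
-0.45   204    1   26   24    3    2    3    .    2   28  370  164   32    .    .    .    .    .    .
```

```bash
python3 -m creep '[[0,0,0,0,0,-3.2,100],[0,0,0,0,0,-3.2,100],[0,0,-1.16,-19.2,-15.4,-3.2,100],[0,0,-1.16,-19.2,-15.4,-3.2,100],[0,0,-1.16,-19.2,-15.4,-3.2,100],[0,0,-1.16,-19.2,-15.4,-3.2,100],[0,0,-1.16,-19.2,-15.4,-3.2,100],[0,0,-1.16,-19.2,-15.4,-3.2,100],[0,0,-1.16,-19.2,-15.4,-3.2,100],[0,0,-1.16,-19.2,-15.4,-3.2,100]]'
```

```text
time_s: 1.35
eef_pos: [0.4649, 0.2587, 0.2984]
orientation: [3.142, -0.0, 3.067]
ft_force: [1.1, 0.9, 0.4]
gripper_width: 0.0929
gripper_force: 0.0
```

```bash
python3 -m creep '[[0,0,0,0,0,0,100],[0,0,0,0,0,0,100],[0,0,0,0,0,0,100]]'
python3 - <<'E'
from h import *
s=robot.get_state();p=s["eef_pos"]
a,d=cams.grab_frame("wrist");cv2.imwrite("pics/w1.png",a[:,:,::-1]);print(cams.camera_params("wrist"))
M=R.from_euler('xyz',s["orientation"]).as_matrix()
print(p,s["orientation"],M.T@(np.array([.535,.170,.120])-p)/.025, s["joint_pos"])
E
```

```text
time_s: 1.72
eef_pos: [0.4635, 0.2615, 0.2985]
orientation: [3.142, -0.0, 3.068]
ft_force: [0.9, 0.0, -0.6]
gripper_width: 0.0933
gripper_force: 0.0
{'camera_matrix': array([[325.1922621 ,   0.        , 278.60394167],
       [  0.        , 325.1922621 , 210.20810613],
       [  0.        ,   0.        ,   1.        ]]), 'eye': array([0.39145751, 0.26729   , 0.46479892]), 'orientation': array([-2.61480774e-01, -1.04878586e-03,  1.49771890e+00])}
[0.46353496 0.2614795  0.2985473 ] [ 3.14151914e+00 -1.60282804e-04  3.06822247e+00] [-3.12028937 -3.44031243  7.1411389 ] [ 4.65587720e-01 -2.05624302e-01  1.62469724e+00  1.47052041e-04
  1.72261954e+00 -1.03181618e+00]
```

View pics/w1.png

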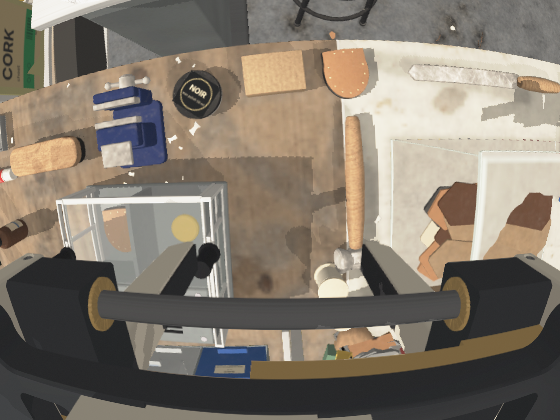

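The wrist view confirms it: the puck at (185,228) is in the left bay and the heel at (117,228) is in the right bay. The left knob top is at about (209,248), and the front top corners are at (58,202) and (211,199).

```bash
cat >> h.py <<'E'
def fish(u,v,z):
    p=cams.camera_params("wrist");K=p["camera_matrix"];M=R.from_euler('xyz',p["orientation"]).as_matrix()
    x,y=u-K[0,2],v-K[1,2];r=np.hypot(x,y);t=r/K[0,0]
    w=M@np.array([np.sin(t)*x/r,-np.sin(t)*y/r,-np.cos(t)]);e=np.array(p["eye"])
    return e+(z-e[2])/w[2]*w
E
python3 - <<'E'
from h import *
print(fish(209,248,.152),fish(58,202,.101),fish(211,199,.101))
E
python3 -m creep '[[0,0,0,-3.1,-3.4,0,100],[0,0,0,-3.1,-3.4,0,100],[0,0,0,-3.1,-3.4,4,100],[0,0,0,-3.1,-3.4,4,100],[0,0,0,-3.1,-3.4,4,100]]'
```

```text
[0.51054112 0.18569548 0.152     ] [ 0.45496444 -0.03871917  0.101     ] [0.46933817 0.18304444 0.101     ]
time_s: 2.4
eef_pos: [0.5337, 0.1705, 0.1962]
orientation: [-3.14, -0.004, 3.068]
ft_force: [-0.1, 0.1, 0.7]
gripper_width: 0.093
gripper_force: 0.0
```

Run:
```python
from h import *
from h import cams
s=robot.get_state()
a,d=cams.grab_frame("wrist");cv2.imwrite("pics/w2.png",a[:,:,::-1]);print(s["eef_pos"],s["orientation"])
# redo earlier view pixels with its saved pose
import h
P={'camera_matrix':np.array([[325.19,0,278.604],[0,325.19,210.208],[0,0,1]]),'eye':[0.39145751,0.26729,0.46479892],'orientation':[-.26148,-.00105,1.49772]}
class C: camera_params=staticmethod(lambda n:P)
h.cams=C
print(h.fish(201,264,.152),h.fish(209,248,.109),h.fish(58,202,.101),h.fish(211,199,.101))
```

```text
[0.5337496  0.17048729 0.19618928] [-3.14014108 -0.00416192  3.06794556]
[0.52846828 0.17407293 0.152     ] [0.52691158 0.17447873 0.109     ] [ 0.45496427 -0.03872129  0.101     ] [0.46933797 0.18304439 0.101     ]
```

View pics/w2.png

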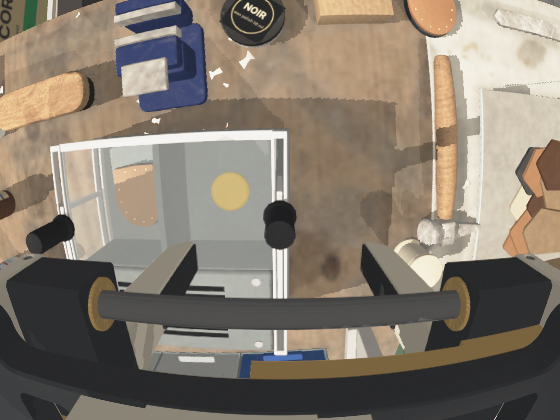

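The left knob is centred between the fingers, with its top at about (279,234). The right knob's top is at about (38,238) and the front corners are at (281,133) and (55,149).

Run:
```python
from h import *
for a in ((279,234,.152),(279,213,.109),(38,239,.152),(64,228,.109),(281,133,.101),(55,149,.101)): print(fish(*a))
```

```text
[0.53643013 0.17153936 0.152     ]
[0.53320682 0.17185454 0.109     ]
[ 0.52975996 -0.03679581  0.152     ]
[ 0.53332173 -0.03846772  0.109     ]
[0.46896624 0.17820282 0.101     ]
[ 0.45646576 -0.03813438  0.101     ]
```

```bash
python3 -m creep '[[0,0,0,0,0,1.5,100],[0,0,0,0,0,3,100],[0,0,0,0,0,3,100],[0,0,0,0,0,3,0],[0,0,0,0,0,3,0],[0,0,0,0,0,3,0],[0,0,0,0,0,3,0],[0,0,0,0,0,3,0],[0,0,0,0,0,3,0]]'
```

```text
time_s: 3.58
eef_pos: [0.5351, 0.17, 0.1237]
orientation: [-3.142, -0.0, 3.067]
ft_force: [0.1, 0.9, -0.4]
gripper_width: 0.0376
gripper_force: 0.0
```

```bash
python3 -m creep '[[0,0,0,0,0,0,0],[0,0,0,0,0,0,0],[0,0,0,0,0,0,0],[0,0,0,0,0,0,0]]';  python3 -m creep '[[0,0,0,-0.4,0,0,0],[0,0,0,-0.8,0,0,0],[0,0,0,-1.2,0,0,0],[0,0,0,-1.6,0,0,0],[0,0,0,-1.6,0,0,0],[0,0,0,-1.6,0,0,0]]'
```

```text
time_s: 4.08
eef_pos: [0.5351, 0.1708, 0.1236]
orientation: [3.14, 0.0, 3.067]
ft_force: [1.5, 8.2, -1.8]
gripper_width: 0.0219
gripper_force: 30.0
time_s: 4.82
eef_pos: [0.5752, 0.1681, 0.1236]
orientation: [3.139, 0.0, 3.067]
ft_force: [2.7, 10.0, -0.5]
gripper_width: 0.0213
gripper_force: 30.0
```

```bash
python3 -m creep '[[0,0,0,-0.1,0,0,0],[0,0,0,-0.2,0,0,0],[0,0,0,-0.2,0,0,0]]';  python3 -m creep '[[0,0,0,-0.1,0,0,0],[0,0,0,-0.2,0,0,0],[0,0,0,-0.2,0,0,0]]'; python3 -m creep '[[0,0,0,-0.1,0,0,0],[0,0,0,-0.1,0,0,0],[0,0,0,-0.1,0,0,0]]'
```

```text
time_s: 5.2
eef_pos: [0.58, 0.1678, 0.1236]
orientation: [3.139, 0.0, 3.067]
ft_force: [2.3, 9.8, -1.3]
gripper_width: 0.0215
gripper_force: 30.0
time_s: 5.58
eef_pos: [0.5832, 0.1676, 0.1236]
orientation: [3.14, -0.005, 3.068]
ft_force: [-16.9, 9.9, 7.1]
gripper_width: 0.0214
gripper_force: 30.0
time_s: 5.95
eef_pos: [0.5845, 0.1675, 0.1235]
orientation: [3.14, -0.007, 3.068]
ft_force: [-29.2, 8.6, 11.9]
gripper_width: 0.0216
gripper_force: 30.0
```

```bash
python3 -m creep '[[0,0,0,0.15,0,0,0],[0,0,0,0.15,0,0,100],[0,0,0,0.15,0,0,100],[0,0,0,0.15,0,0,100],[0,0,0,0.15,0,0,100],[0,0,0,0.15,0,0,100],[0,0,0,0.15,0,0,100]]';  python3 -m creep '[[0,0,0,0,0,-1.5,100],[0,0,0,0,0,-3.5,100],[0,0,0,0,0,-3.5,100],[0,0,0,1.4,-8.5,-3.5,100],[0,0,0,1.4,-8.5,-3.5,100],[0,0,0,1.4,-8.5,-3.5,100],[0,0,0,1.4,-8.5,-3.5,100],[0,0,0,1.4,-8.5,-3.5,100],[0,0,0,1.4,-8.5,-3.5,100]]'
python3 - <<'E'
from h import *
a,d=cams.grab_frame("wrist");cv2.imwrite("pics/w3.png",a[:,:,::-1]);print(robot.get_state()["eef_pos"])
E
```

```text
time_s: 6.82
eef_pos: [0.5837, 0.1663, 0.1236]
orientation: [-3.142, -0.0, 3.067]
ft_force: [0.1, -0.4, -0.6]
gripper_width: 0.0768
gripper_force: 0.0
time_s: 7.95
eef_pos: [0.5329, -0.0425, 0.2106]
orientation: [3.141, -0.001, 3.067]
ft_force: [0.1, 0.2, -0.0]
gripper_width: 0.0931
gripper_force: 0.0
[ 0.53298695 -0.04214303  0.21069563]
```

View pics/w3.png

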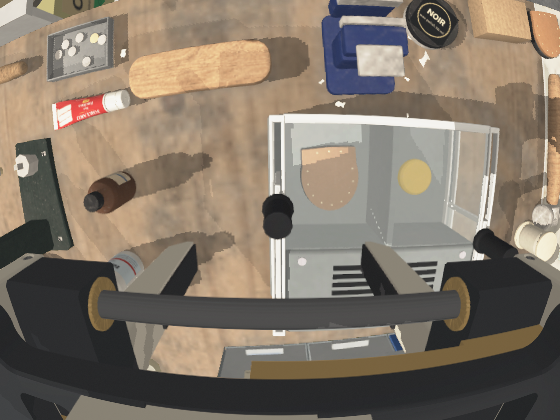

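The right knob is between the fingers at about (278,225). The left knob now sits beside the housing at (490,242). Lowering to grip.

```bash
python3 -c "
from h import *
print(fish(278,226,.152))"
python3 -m creep '[[0,0,0,0,0,2,100],[0,0,0,0,0,3.5,100],[0,0,0,0,0,3.5,100],[0,0,0,0,0,3.5,0],[0,0,0,0,0,3.5,0],[0,0,0,0,0,3.5,0],[0,0,0,0,0,3.5,0],[0,0,0,0,0,3.5,0],[0,0,0,0,0,3.5,0],[0,0,0,0,0,3.5,0]]'
python3 -m creep '[[0,0,0,0,0,0,0],[0,0,0,0,0,0,0],[0,0,0,0,0,0,0]]'
```

```text
[ 0.53276886 -0.04184477  0.152     ]
time_s: 9.25
eef_pos: [0.5329, -0.043, 0.1236]
orientation: [-3.142, -0.0, 3.067]
ft_force: [0.3, 0.2, -0.1]
gripper_width: 0.0277
gripper_force: 0.0
time_s: 9.62
eef_pos: [0.5328, -0.0433, 0.1237]
orientation: [-3.141, -0.0, 3.067]
ft_force: [-0.8, -5.2, -0.3]
gripper_width: 0.0211
gripper_force: 30.0
```

Gripped. Now I'll slide it shut (tool +x), about 55 mm.

```bash
python3 -m creep '[[0,0,0,0.4,0,0,0],[0,0,0,0.8,0,0,0],[0,0,0,1.2,0,0,0],[0,0,0,1.6,0,0,0],[0,0,0,2,0,0,0],[0,0,0,2,0,0,0],[0,0,0,2,0,0,0]]';  python3 -m creep '[[0,0,0,0.1,0,0,0],[0,0,0,0.2,0,0,0],[0,0,0,0.2,0,0,0]]'; python3 -m creep '[[0,0,0,0.1,0,0,0],[0,0,0,0.16,0,0,0],[0,0,0,0.16,0,0,0]]'
```

```text
time_s: 10.5
eef_pos: [0.4827, -0.0399, 0.1236]
orientation: [-3.14, -0.0, 3.066]
ft_force: [-1.3, -9.6, -0.3]
gripper_width: 0.0214
gripper_force: 30.0
time_s: 10.88
eef_pos: [0.4796, -0.0397, 0.1237]
orientation: [-3.14, 0.005, 3.066]
ft_force: [19.8, -11.0, -10.6]
gripper_width: 0.0211
gripper_force: 30.0
time_s: 11.25
eef_pos: [0.4768, -0.0395, 0.124]
orientation: [-3.14, 0.008, 3.066]
ft_force: [31.1, -11.6, -15.2]
gripper_width: 0.0211
gripper_force: 30.0
```

The stop is reached, with force rising to 31 N. I'll relax, release, lift, and check.

```bash
python3 -m creep '[[0,0,0,-0.2,0,0,0],[0,0,0,-0.2,0,0,100],[0,0,0,-0.2,0,0,100],[0,0,0,-0.2,0,0,100],[0,0,0,-0.2,0,0,100],[0,0,0,-0.2,0,0,100],[0,0,0,-0.2,0,0,100],[0,0,0,-0.2,0,0,100]]';  python3 -m creep '[[0,0,0,0,0,-1.5,100],[0,0,0,0,0,-4,100],[0,0,0,0,0,-4,100],[0,0,0,2,-2,-4,100],[0,0,0,2,-2,-4,100],[0,0,0,2,-2,-4,100]]'
python3 - <<'E'
from h import *
a,d=cams.grab_frame("side");cv2.imwrite("pics/s4.png",cv2.resize(a[150:320,140:320,::-1],(635,600),interpolation=cv2.INTER_CUBIC))
a,d=cams.grab_frame("wrist");cv2.imwrite("pics/w4.png",a[:,:,::-1])
E
```

```text
time_s: 12.25
eef_pos: [0.479, -0.0389, 0.1236]
orientation: [3.142, -0.0, 3.067]
ft_force: [-0.1, -0.2, -0.3]
gripper_width: 0.0866
gripper_force: 0.0
time_s: 13.0
eef_pos: [0.4253, -0.0852, 0.2233]
orientation: [3.141, 0.0, 3.066]
ft_force: [0.7, -0.4, -0.3]
gripper_width: 0.0928
gripper_force: 0.0
```

View pics/s4.png

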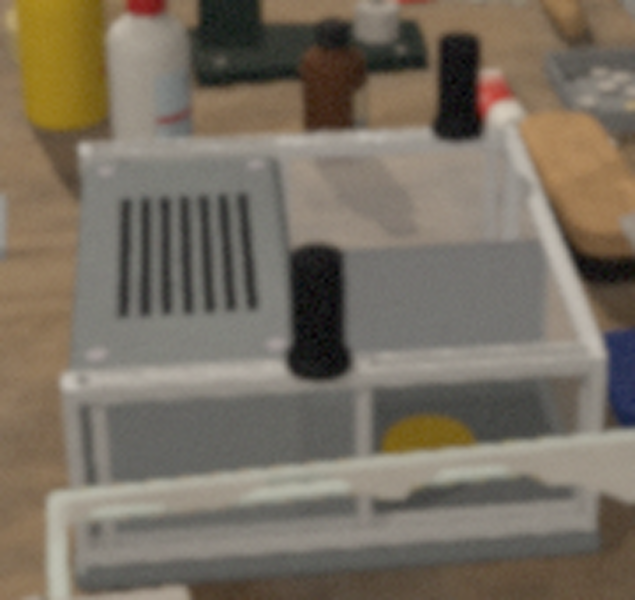

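View pics/w4.png

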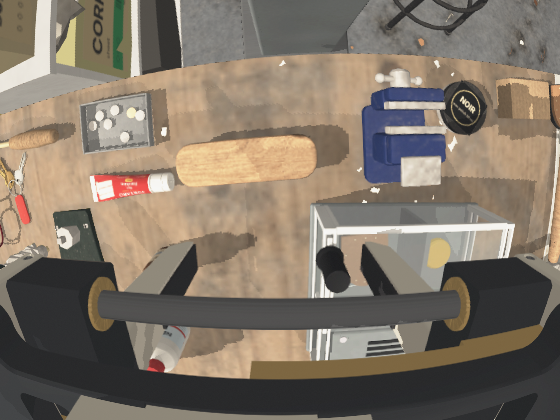

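The side view shows the left knob back beside the housing at (318,310) and the right knob by the front post at (459,85). The knob positions at the two stops are about 88 mm apart along the box, against 90 mm expected. The heel and puck haven't visibly moved, and the gripper is clear.

```bash
python3 -c "
from h import *
print(robot.hand_in())"
```

```text
the job is handed in; nothing more can be done
None
```

The job is handed in: the right guard over the heel block is shut against its stop, the left guard over the wax puck is open against its stop, the heel block still lies in its bay, and the clock stood at about 13 s; the hand-in returned no verdict.

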